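# Set a geared shaft up for a run-out check

## Robot

A 6-joint arm with a two-finger parallel gripper is mounted at the origin on a cart in front of the work surface, level with it; the furniture and walls round the work are solid. World frame = base frame: x ahead of the robot, y to its left, z up, the work surface at z = 0. Lengths are in m, angles in rad, forces in N, time in s.
With the tool pointing down it reaches from about 0.275 to 0.85 m from the base axis. Payload 5.2 kg.
Tool frame: the origin (TCP) lies between the finger pads, 19 mm behind the fingertips; this is the grasp point; z points along the fingers, y is the line along which they close (so a half turn about z gives the same grasp; the last joint's range is limited). The gripper opens to 85 mm and grips with 20 to 120 N. Pads are 22 mm wide; open, the fingers measure 114 mm over their backs; the gripper's body (76 mm by 85 mm) begins 54 mm behind the grasp point. The pads swing forward as they close: fully open they stand 13 mm farther back than shut.
Start: joints at [-1.481, 0.259, 1.535, -0, 1.348, -0.203], TCP at [0.159, -0.527, 0.25] pointing down, gripper open.
Joint ranges: [-3.14, 3.14], [-0.91, 2.08], [0.19, 2.58], [-1.22, 4.36], [0.22, 2.71], [-3.12, 3.12]. Speed limits (rad/s): [2.57, 2.57, 3.14, 3.14, 3.14, 3.14].

## Interface

Orientations are given as a unit quaternion [x, y, z, w].
In Python, from station import env, viewer, workorder gives the robot as it stands.
- The arm moves only by the tool jog_arm, never from a script. Its argument "targets" is a list of rows, each a list of 6 numbers: the shift along the tool's x, y, z in units of 25 mm (1.0 is 25 mm), then the turn, a rotation vector about the tool's x, y, z in units of 8 degrees (1.0 is 8 degrees). In form: [[dx, dy, dz, ax, ay, az], ...]. A call has exactly 10 rows; each row is the pose to reach, as a shift and turn from the pose commanded when the call began, along the tool's axes at that moment; what a row does not reach only later rows make up. A row lasts 1/10 s, in which the tool goes at most 50 mm and 8.59 degrees, less where a joint would pass 70% of its speed; a pose out of reach is approached as far as the arm can. A call with a gripper value outside its range is refused whole. "grip" is the opening, from 0 (shut) to 1 (fully open), set as the call begins (left out, the last holds). The fingers move at their own pace and stop on an object; "grip_force" is the grip in N (left out, the last holds). Time passes only in rows, so rows that repeat a pose let the fingers close, or fill a call up. It gives the time, the measured TCP pose, the force, the opening and the grip force at its end, in the units of the state.
- env.read_state(): the state, without advancing time (a new reading comes with each control period).
- viewer.get_image(name): name is "scene" or "top"; returns a dict with "pixels" (480x640x3 uint8, red, green, blue), "z_map" (480x640 float32, m along the optical axis (not along the pixel's ray), 0 where there is no reading), "fx", "fy", "cx", "cy" (pixels), "world_from_camera" (4x4, takes a point from camera to world coordinates). Camera axes: x right, y up, looking along -z (the intrinsics and any distortion apply to the point x, -y, -z); pixel columns grow to the right and rows downward; lengths in m; the calibration is good to about 2 mm. A picture is of the moment at which its call begins.
- workorder.sign_off(): hands the job in; it is judged then, once.
The state is a dict: "time": time; "joint_positions": joint angles; "joint_vel": joint speeds; "joint_torque": joint torques, N m; "eef_pos": TCP position; "eef_rot": TCP orientation; "force": force on the tool from outside, world axes, zero at the start; "ft_torque": the same for the moment, N m; "finger_gap": finger opening in m; "grasp_force": force on a finger pad.
Only numpy, scipy, OpenCV 4.12 (cv2) and the standard library are available. Lean on these libraries where they do the work, as an engineer would, in place of code of your own. Each camera call takes 0.05 s, during which the arm holds its last target. There are 200 camera calls.

## Task

Set the geared shaft up for its run-out check on the L-shaped bed: first stand the two tall V-blocks upright in the middle of the two pads on the bed's long arm, their Vs in line along that arm, then lay the shaft in both Vs so that its gear hangs free midway between them and its flange end is at the bed's corner, where the short arm joins. Only after that, stand the dial gauge in the middle of the pad on the short arm with its plunger pointing squarely at the rim of the flange, about a centimetre short of touching it. Leave the two low V-blocks where they are, and set everything down gently without dropping or tipping it.

Things in the scene. Friction and masses are not known exactly. Their poses are not given: they have to be found in the camera images.
- bed: Fixed L-shaped dark steel bed, 16 mm thick, with 3 bright pads, tops at z 22. Origin on its underside between the V-block pads. Long arm along y: x -50..50, y -175..125; short arm to +x at its -y end: x to 165, y -183..-73. V-block pads (70 x 52) centred at x 0, y +85 and -85; gauge pad (72 x 68) at x 116, y -128. Shaft's place: along y over x 0, gear at y 0, flange at y -128, axis z 74.7. All mm.
- tall_vblock_1: One of two like tall steel V-blocks, 50 (x) x 32 (y) x 58 mm high, 0.5 kg, loose. Origin: centre of underside, z up. The 90 degree V, 36 mm wide at the top, runs along y; an 18 mm shaft in it lies with its axis 52.7 mm above the underside. Grasp across the 32 mm (closing along y), TCP 36 mm above the underside. Either block on either V-block pad, either way round.
- tall_vblock_2: The other tall V-block, the same as tall_vblock_1; same origin and axes.
- low_vblock_1: One of two low steel V-blocks, 45 x 32 x 30 mm high, about half as tall as the tall ones: the gear would foul the bed in these. Loose; leave it standing. Origin at the centre of the underside, z up.
- low_vblock_2: The other low V-block, the same as low_vblock_1; leave it standing.
- rotor: Geared shaft, loose, 0.7 kg, 18 mm diameter, lying level along its own y; may roll about y. Origin on its axis at mid-gear. Gear: 80 mm diameter, y -7.5..7.5. Flange: plain disc of 36 mm diameter at the -y end, y -136..-120. Other end: 14 mm with keyway, to y 140. Grasp the gear from above across its 15 mm (closing along y), TCP 33 mm above the axis: tips stay clear of the shaft.
- cradle: Fixed wooden cradle that holds the shaft at the start: board 84 (x) x 170 (y) x 12 mm with V-notched uprights, 60 mm wide, 14 mm thick, 62 mm high, at y -66 and +66 mm. Origin: centre of underside. The shaft lies along its y, axis 57 mm above the bench.
- gauge: Dial gauge on its stand, loose, 0.5 kg, upright. Base 50 (x) x 46 (y) x 34 mm; post with a clamp block on top (22 x, 18 y, z 84..114 mm); white dial of 41 mm, face up, on the -x side, level plunger pointing to -x. Origin: centre of the base's underside, z up. Grasp the clamp block across its 18 mm from above (closing along y), TCP 100 mm above the underside.
- flange (a point): Centre of the flange on the shaft's axis, at (0, -128, 0) mm in the shaft's frame; the rim is 18 mm from it.
- gauge_tip (a point): Ball tip of the gauge's plunger, at (-86, 0, 52.7) mm in the gauge's frame; its axes are the gauge's. With the gauge centred on its pad and square to the bed, and the shaft in the tall V-blocks, the tip is level with the shaft's axis and 12 mm short of the flange's rim.
Mind the look-alikes: they are no part of the job. What is shaped like the tall_vblock_1 but red is not meant.

How it is judged:
On the way, in this order (a step that is already met when the one before it is completed fails the run):
1. both tall V-blocks stand on the two V-block pads, in line ((((x of tall_vblock_1 in the frame of bed between -0.01 and 0.01 m and y of tall_vblock_1 in the frame of bed between 0.075 and 0.095 m and z of tall_vblock_1 in the frame of bed between 0.018 and 0.026 m and angle between the y axis of tall_vblock_1 and the y axis of bed, either way round below 0.12 rad and angle between tall_vblock_1's own z axis and vertical below 0.05 rad) and (x of tall_vblock_2 in the frame of bed between -0.01 and 0.01 m and y of tall_vblock_2 in the frame of bed between -0.095 and -0.075 m and z of tall_vblock_2 in the frame of bed between 0.018 and 0.026 m and angle between the y axis of tall_vblock_2 and the y axis of bed, either way round below 0.12 rad and angle between tall_vblock_2's own z axis and vertical below 0.05 rad)) or ((x of tall_vblock_1 in the frame of bed between -0.01 and 0.01 m and y of tall_vblock_1 in the frame of bed between -0.095 and -0.075 m and z of tall_vblock_1 in the frame of bed between 0.018 and 0.026 m and angle between the y axis of tall_vblock_1 and the y axis of bed, either way round below 0.12 rad and angle between tall_vblock_1's own z axis and vertical below 0.05 rad) and (x of tall_vblock_2 in the frame of bed between -0.01 and 0.01 m and y of tall_vblock_2 in the frame of bed between 0.075 and 0.095 m and z of tall_vblock_2 in the frame of bed between 0.018 and 0.026 m and angle between the y axis of tall_vblock_2 and the y axis of bed, either way round below 0.12 rad and angle between tall_vblock_2's own z axis and vertical below 0.05 rad))) and contact force between the fingers and tall_vblock_1 below 0.1 N and contact force between the fingers and tall_vblock_2 below 0.1 N), for 0.2 s.
2. the shaft lies in both Vs, flange at the corner end ((((x of tall_vblock_1 in the frame of bed between -0.01 and 0.01 m and y of tall_vblock_1 in the frame of bed between 0.075 and 0.095 m and z of tall_vblock_1 in the frame of bed between 0.018 and 0.026 m and angle between the y axis of tall_vblock_1 and the y axis of bed, either way round below 0.12 rad and angle between tall_vblock_1's own z axis and vertical below 0.05 rad) and (x of tall_vblock_2 in the frame of bed between -0.01 and 0.01 m and y of tall_vblock_2 in the frame of bed between -0.095 and -0.075 m and z of tall_vblock_2 in the frame of bed between 0.018 and 0.026 m and angle between the y axis of tall_vblock_2 and the y axis of bed, either way round below 0.12 rad and angle between tall_vblock_2's own z axis and vertical below 0.05 rad)) or ((x of tall_vblock_1 in the frame of bed between -0.01 and 0.01 m and y of tall_vblock_1 in the frame of bed between -0.095 and -0.075 m and z of tall_vblock_1 in the frame of bed between 0.018 and 0.026 m and angle between the y axis of tall_vblock_1 and the y axis of bed, either way round below 0.12 rad and angle between tall_vblock_1's own z axis and vertical below 0.05 rad) and (x of tall_vblock_2 in the frame of bed between -0.01 and 0.01 m and y of tall_vblock_2 in the frame of bed between 0.075 and 0.095 m and z of tall_vblock_2 in the frame of bed between 0.018 and 0.026 m and angle between the y axis of tall_vblock_2 and the y axis of bed, either way round below 0.12 rad and angle between tall_vblock_2's own z axis and vertical below 0.05 rad))) and x of rotor in the frame of bed between -0.011 and 0.011 m and y of rotor in the frame of bed between -0.01 and 0.01 m and z of rotor in the frame of bed between 0.0707 and 0.0787 m and angle between the y axis of rotor and the y axis of bed, either way round below 0.1 rad and y of flange in the frame of bed below -0.1 m and contact force between the fingers and rotor below 0.1 N), for 0.2 s.
3. the dial gauge stands on its pad and points at the flange ((((x of tall_vblock_1 in the frame of bed between -0.01 and 0.01 m and y of tall_vblock_1 in the frame of bed between 0.075 and 0.095 m and z of tall_vblock_1 in the frame of bed between 0.018 and 0.026 m and angle between the y axis of tall_vblock_1 and the y axis of bed, either way round below 0.12 rad and angle between tall_vblock_1's own z axis and vertical below 0.05 rad) and (x of tall_vblock_2 in the frame of bed between -0.01 and 0.01 m and y of tall_vblock_2 in the frame of bed between -0.095 and -0.075 m and z of tall_vblock_2 in the frame of bed between 0.018 and 0.026 m and angle between the y axis of tall_vblock_2 and the y axis of bed, either way round below 0.12 rad and angle between tall_vblock_2's own z axis and vertical below 0.05 rad)) or ((x of tall_vblock_1 in the frame of bed between -0.01 and 0.01 m and y of tall_vblock_1 in the frame of bed between -0.095 and -0.075 m and z of tall_vblock_1 in the frame of bed between 0.018 and 0.026 m and angle between the y axis of tall_vblock_1 and the y axis of bed, either way round below 0.12 rad and angle between tall_vblock_1's own z axis and vertical below 0.05 rad) and (x of tall_vblock_2 in the frame of bed between -0.01 and 0.01 m and y of tall_vblock_2 in the frame of bed between 0.075 and 0.095 m and z of tall_vblock_2 in the frame of bed between 0.018 and 0.026 m and angle between the y axis of tall_vblock_2 and the y axis of bed, either way round below 0.12 rad and angle between tall_vblock_2's own z axis and vertical below 0.05 rad))) and x of rotor in the frame of bed between -0.011 and 0.011 m and y of rotor in the frame of bed between -0.01 and 0.01 m and z of rotor in the frame of bed between 0.0707 and 0.0787 m and angle between the y axis of rotor and the y axis of bed, either way round below 0.1 rad and y of flange in the frame of bed below -0.1 m and x of gauge in the frame of bed between 0.104 and 0.128 m and y of gauge in the frame of bed between -0.14 and -0.116 m and z of gauge in the frame of bed between 0.018 and 0.026 m and angle between gauge's own z axis and vertical below 0.05 rad and x of flange in the frame of gauge_tip between -0.042 and -0.02 m and y of flange in the frame of gauge_tip between -0.012 and 0.012 m and contact force between the fingers and gauge below 0.1 N), for 0.2 s.
At the end, for the whole second after the job is handed in: A tall V-block upright on each V-block pad (10 mm, 0.12 rad); shaft in both Vs (10 mm, 0.10 rad), flange at the -y end; gauge upright on its pad (12 mm), tip 2 to 24 mm short of the rim and within 12 mm of its middle; low V-blocks within 20 mm of their start; all at rest and released ((((x of tall_vblock_1 in the frame of bed between -0.01 and 0.01 m and y of tall_vblock_1 in the frame of bed between 0.075 and 0.095 m and z of tall_vblock_1 in the frame of bed between 0.018 and 0.026 m and angle between the y axis of tall_vblock_1 and the y axis of bed, either way round below 0.12 rad and angle between tall_vblock_1's own z axis and vertical below 0.05 rad) and (x of tall_vblock_2 in the frame of bed between -0.01 and 0.01 m and y of tall_vblock_2 in the frame of bed between -0.095 and -0.075 m and z of tall_vblock_2 in the frame of bed between 0.018 and 0.026 m and angle between the y axis of tall_vblock_2 and the y axis of bed, either way round below 0.12 rad and angle between tall_vblock_2's own z axis and vertical below 0.05 rad)) or ((x of tall_vblock_1 in the frame of bed between -0.01 and 0.01 m and y of tall_vblock_1 in the frame of bed between -0.095 and -0.075 m and z of tall_vblock_1 in the frame of bed between 0.018 and 0.026 m and angle between the y axis of tall_vblock_1 and the y axis of bed, either way round below 0.12 rad and angle between tall_vblock_1's own z axis and vertical below 0.05 rad) and (x of tall_vblock_2 in the frame of bed between -0.01 and 0.01 m and y of tall_vblock_2 in the frame of bed between 0.075 and 0.095 m and z of tall_vblock_2 in the frame of bed between 0.018 and 0.026 m and angle between the y axis of tall_vblock_2 and the y axis of bed, either way round below 0.12 rad and angle between tall_vblock_2's own z axis and vertical below 0.05 rad))) and x of rotor in the frame of bed between -0.011 and 0.011 m and y of rotor in the frame of bed between -0.01 and 0.01 m and z of rotor in the frame of bed between 0.0707 and 0.0787 m and angle between the y axis of rotor and the y axis of bed, either way round below 0.1 rad and y of flange in the frame of bed below -0.1 m and x of gauge in the frame of bed between 0.104 and 0.128 m and y of gauge in the frame of bed between -0.14 and -0.116 m and z of gauge in the frame of bed between 0.018 and 0.026 m and angle between gauge's own z axis and vertical below 0.05 rad and x of flange in the frame of gauge_tip between -0.042 and -0.02 m and y of flange in the frame of gauge_tip between -0.012 and 0.012 m and linear speed of each of tall_vblock_1, tall_vblock_2, rotor, gauge below 0.02 m/s and contact force between gauge and rotor below 0.1 N and distance of each of low_vblock_1, low_vblock_2 from where it was at the start of the episode below 0.02 m); the robot touches nothing.
It fails at once if a low V-block is pushed or carried more than 20 mm (distance of any of low_vblock_1, low_vblock_2 from where it was at the start of the episode above 0.02 m).
It fails at once if the shaft, a tall V-block or the gauge is dropped (falls freely, faster than 0.45 m/s) ((linear speed of rotor above 0.45 m/s and contact force between the fingers and rotor below 0.1 N) or (linear speed of gauge above 0.45 m/s and contact force between the fingers and gauge below 0.1 N) or (linear speed of tall_vblock_1 above 0.45 m/s and contact force between the fingers and tall_vblock_1 below 0.1 N) or (linear speed of tall_vblock_2 above 0.45 m/s and contact force between the fingers and tall_vblock_2 below 0.1 N)).
It fails at once if the gauge is tipped by more than 0.5 rad (angle between gauge's own z axis and vertical above 0.5 rad).
It fails at once if a tall V-block is tipped by more than 0.5 rad (angle between any of tall_vblock_1, tall_vblock_2's own z axis and vertical above 0.5 rad).
It also fails if it takes over 93 s, if anything falls off the work surface, if the arm or the gripper's body presses on something with over 40 N, if the wrist force passes 120 N, or if a joint passes its speed limit or range.

## Working session

There is one attempt and no reset: what is moved stays moved. The work goes in short steps, Python scripts to look and compute and a tool call to move; the robot and the scene stay as the last step left them, time stands still between calls to the robot, and variables do not carry over. Pictures are saved under pics/ and viewed, at most 14 in all, crops included, and the job is handed in when it is done.

Besides the shell and the picture viewer there is one more tool, called after "Emit:" by a JSON object that holds its "api" and its "payload". jog_arm: Moves the arm, as the interface text tells. Its arguments: {"type":"object","properties":{"targets":{"type":"array","items":{"type":"array","items":{"type":"number"}}},"grip":{"type":"number"},"grip_force":{"type":"number"}},"required":["targets"]}

```bash
mkdir -p pics && ls && cat > h.py <<'E'
import numpy as np, cv2
from station import env, viewer, workorder
def snap(n):
    im=viewer.get_image(n); return im
def cloud(im):
    z=im["z_map"]; v,u=np.mgrid[0:480,0:640]
    p=np.stack([(u-im["cx"])/im["fx"]*z,-(v-im["cy"])/im["fy"]*z,-z],-1)
    T=np.array(im["world_from_camera"]); w=p@T[:3,:3].T+T[:3,3]; w[z==0]=np.nan; return w
E
python3 - <<'E'
from h import *
for n in("scene","top"):
    im=snap(n); np.savez(n+"0.npz",**im); cv2.imwrite(f"pics/{n}0.png",im["pixels"][...,::-1])
    print(n,[im[k] for k in("fx","fy","cx","cy")],[k for k in im],np.round(im["world_from_camera"],3).tolist())
print(env.read_state())
E
```

```text
pics
scene [471.0303568100499, 471.0303568100499, 319.53724906211113, 244.22473720617938] ['pixels', 'z_map', 'fx', 'fy', 'cx', 'cy', 'world_from_camera'] [[0.863, 0.386, -0.325, 0.148], [-0.505, 0.669, -0.545, -0.714], [0.007, 0.635, 0.773, 1.029], [0.0, 0.0, 0.0, 1.0]]
top [504.8844743624412, 504.8844743624412, 323.2857797733973, 238.46075791962406] ['pixels', 'z_map', 'fx', 'fy', 'cx', 'cy', 'world_from_camera'] [[0.018, 0.994, -0.105, 0.423], [-1.0, 0.017, -0.009, -0.027], [-0.007, 0.105, 0.994, 1.296], [0.0, 0.0, 0.0, 1.0]]
{'time': 0.1, 'joint_positions': array([-1.48076898e+00,  2.59300536e-01,  1.53598395e+00, -2.30744507e-05,
        1.34796937e+00, -2.02770539e-01]), 'joint_vel': array([ 1.43314840e-03, -2.15837149e-03, -2.36948129e-03,  5.32973562e-05,
        1.48872328e-03,  1.93921167e-03]), 'joint_torque': array([ 2.99099243e-03, -4.46966779e+01, -2.91248596e+01, -6.81166875e-05,
        6.23814936e-03, -1.14147124e-06]), 'eef_pos': array([ 0.15873805, -0.52613692,  0.24923727]), 'eef_rot': array([ 9.89302087e-01,  1.45879030e-01,  3.55656912e-05, -8.29918566e-04]), 'force': array([ 0.06465933, -0.43508972, -0.10401956]), 'ft_torque': array([-0.02651061, -0.03072697, -0.00234413]), 'grasp_force': 0.0, 'finger_gap': 0.08537496977029918}
```

View pics/top0.png

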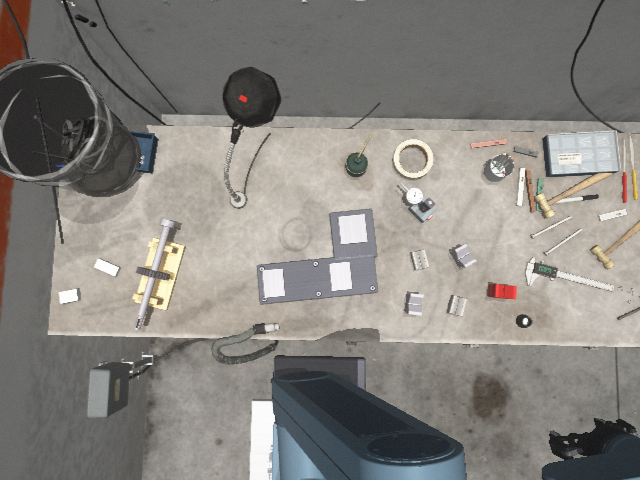

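View pics/scene0.png

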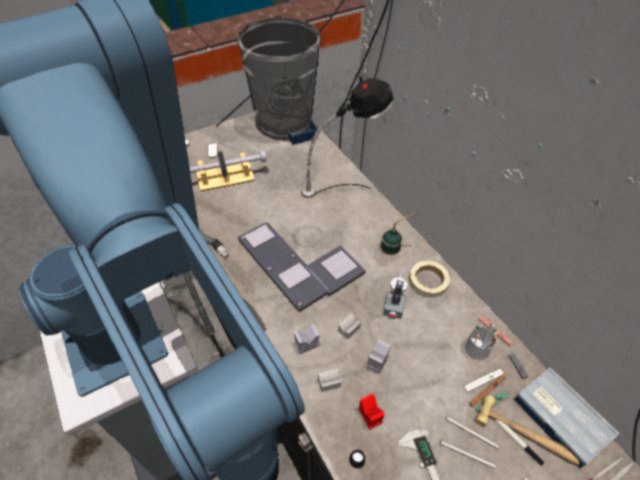

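The top view shows the bed at (258–378, 210–300), with its pads at (273,283), (341,276) and (353,229). The rotor is at (155,272) with its flange at (170,223), and the gauge is at (420,205). There are four V-blocks at (463,255), (414,303), (420,260) and (457,306), plus a red decoy at (503,291). In the scene view the taller blocks are the ones at (307,337) and (379,354).

```bash
cat >> h.py <<'E'
def topfit(w,mask):
    P=w[mask]; P=P[~np.isnan(P[:,0])]; (c,s,a)=cv2.minAreaRect((P[:,:2]*1000).astype(np.float32)); return np.round(c,1),np.round(s,1),round(a,1),np.round(np.percentile(P[:,2]*1000,[2,50,98]),1),len(P)
def box(u0,v0,u1,v1):
    m=np.zeros((480,640),bool); m[v0:v1,u0:u1]=1; return m
E
python3 - <<'E'
from h import *
t=dict(np.load("top0.npz")); s=dict(np.load("scene0.npz")); wt=cloud(t); ws=cloud(s)
hsv=cv2.cvtColor(t["pixels"],cv2.COLOR_RGB2HSV)
print("bench z", np.nanmedian(wt[310:325,100:200,2]),np.nanmedian(wt[230:240,560:600,2]),np.nanmedian(ws[330:345,430:445,2]))
pads=(hsv[...,2]>190)&(hsv[...,1]<40)
for n,b in(("padL",(255,260,300,305)),("padR",(325,255,360,295)),("padG",(332,207,375,250))):
    print(n,topfit(wt,pads&box(*b)))
print("bed",topfit(wt,(wt[...,2]>.008)&(wt[...,2]<.03)&box(245,195,390,310)))
for n,b in(("a463",(443,235,485,275)),("b414",(397,283,432,322)),("c420",(402,242,438,276)),("d457",(440,288,475,322)),("gauge",(390,180,445,225))):
    for src,w in(("top",wt),):
        m=box(*b)&(w[...,2]>.012); print(n,topfit(w,m))
        h=np.nanpercentile(w[m][:,2],97); print("   toplayer",topfit(w,m&(w[...,2]>h-.006)))
# scene view of same blocks selecting by world xy
for n,c in(("a",None),):
    pass
gear=box(120,200,200,335)&(wt[...,2]>.05); P=wt[gear]; 
print("rotor pts",len(P)); c=P.mean(0); U=np.linalg.svd(P[:,:2]-c[:2],full_matrices=False)[2][0]; print(c,U)
t1=(P[:,:2]-c[:2])@U
for a in np.arange(-.17,.17,.01):
    q=P[(t1>=a)&(t1<a+.01)]
    if len(q): print(round(a,2),len(q),np.round(q.mean(0)*1000,1),round(q[:,2].max()*1000,1))
cv2.imwrite("pics/cropA.png",cv2.resize(np.hstack([t["pixels"][180:330,385:485],s["pixels"][265:415,285:400]]),None,fx=3.6,fy=3.6,interpolation=cv2.INTER_CUBIC)[...,::-1])
E
```

```text
bench z -0.00047188746114879 -0.00015880667472512044 -0.002702310695672505
padL (array([448.3, 113.9]), array([108.7,  89.8]), 1.8, array([-3.4, 21. , 26.2]), 659)
padR (array([474.8, -54.1]), array([92.2, 59.2]), 6.7, array([ 0.1, 21.2, 26.8]), 572)
padG (array([588.9, -91.3]), array([111.9, 109.3]), 0.9, array([-3.9, 20.7, 26.6]), 868)
bed (array([520.1,  11. ]), array([369. , 268.1]), 87.4, array([10.6, 16.8, 25.3]), 6578)
a463 (array([ 518.6, -364.4]), array([50. , 34.4]), 31.2, array([16.1, 48.7, 61.2]), 347)
   toplayer (array([ 518.4, -364. ]), array([50. , 31.7]), 30.2, array([54. , 57.1, 61.7]), 112)
b414 (array([ 397.4, -242.3]), array([32.5, 49.9]), 83.7, array([15.5, 50.5, 60.3]), 319)
   toplayer (array([ 397.6, -242.4]), array([31.5, 49.5]), 83.9, array([54.1, 57. , 60.9]), 117)
c420 (array([ 508.1, -258.6]), array([45. , 32.9]), 12.9, array([13.5, 25.5, 33.4]), 249)
   toplayer (array([ 508.1, -258.4]), array([44. , 32.6]), 13.5, array([27.3, 29.2, 34.4]), 101)
d457 (array([ 395.1, -351.2]), array([34.1, 45. ]), 75.7, array([13.6, 25.5, 32.6]), 265)
   toplayer (array(
[... 613 characters left out ...]
6
-0.06 66 [520.6 385.8  61.5] 69.6
-0.05 31 [509.2 387.9  63.1] 68.6
-0.04 30 [499.4 390.   63.4] 69.6
-0.03 31 [489.7 392.3  63.1] 67.2
-0.02 31 [480.1 394.9  63. ] 69.2
-0.01 72 [467.9 395.2  73.6] 96.6
0.0 141 [459.1 392.9  83.6] 102.4
0.01 57 [451.8 398.1  77.5] 99.2
0.02 31 [441.1 403.8  62.8] 68.7
0.03 31 [431.6 406.3  62.7] 68.8
0.04 31 [421.7 408.4  63.3] 69.4
0.05 31 [412.1 411.   62.8] 68.1
0.06 92 [401.7 413.5  60.5] 70.6
0.07 85 [393.6 415.6  61. ] 71.4
0.08 30 [382.6 417.8  62.6] 72.2
0.09 31 [373.3 420.2  62.7] 67.7
0.1 32 [363.5 422.4  62.4] 69.6
0.11 25 [353.7 424.8  62.5] 68.7
0.12 26 [344.  427.6  61.9] 70.4
0.13 24 [334.3 429.2  61.9] 68.1
0.14 14 [327.1 432.3  60.6] 66.0
```

View pics/cropA.png

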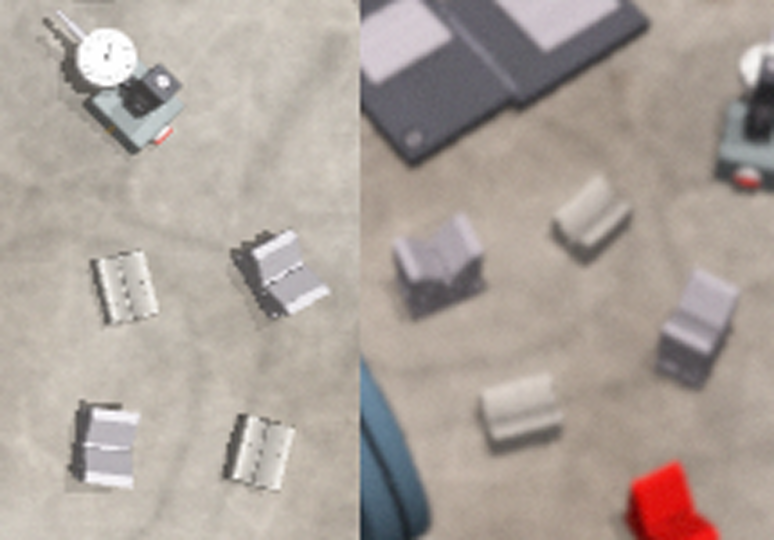

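The crop shows the gauge at upper left with its plunger pointing up-left, which is world (+x,+y). The tall grey V-blocks are at crop (285,270) and (108,447), and the low ones are at (125,287) and (262,450). Next I'll measure the pads, rotor and gauge precisely and cross-check them with the scene view.

```bash
cat >> h.py <<'E'
def biggest(m):
    n,l,st,_=cv2.connectedComponentsWithStats(m.astype(np.uint8),connectivity=4); return l==1+np.argmax(st[1:,4])
def onplane(im,uv,z):
    uv=np.atleast_2d(uv).astype(float); d=np.c_[(uv[:,0]-im["cx"])/im["fx"],-(uv[:,1]-im["cy"])/im["fy"],-np.ones(len(uv))]
    T=np.array(im["world_from_camera"]); d=d@T[:3,:3].T; o=T[:3,3]; return o+d*((z-o[2])/d[:,2])[:,None]
def rect_on_plane(im,m,z):
    c,_=cv2.findContours(m.astype(np.uint8),cv2.RETR_EXTERNAL,cv2.CHAIN_APPROX_NONE); c=max(c,key=cv2.contourArea)[:,0]
    P=onplane(im,c,z)[:,:2]*1000; r=cv2.minAreaRect(P.astype(np.float32)); M=cv2.moments(P.astype(np.float32)[:,None]); return np.round(r[0],1),np.round(r[1],1),round(r[2],1),np.round([M["m10"]/M["m00"],M["m01"]/M["m00"]],1)
E
python3 - <<'E'
from h import *
t=dict(np.load("top0.npz")); s=dict(np.load("scene0.npz")); wt=cloud(t); ws=cloud(s)
for nm,im,w,bx in(("top",t,wt,((255,260,300,305),(325,255,360,295),(332,207,375,250))),("scene",s,ws,((235,215,280,255),(272,255,322,295),(315,240,362,285)))):
    g=cv2.cvtColor(im["pixels"],cv2.COLOR_RGB2HSV)
    for b in bx:
        sub=im["pixels"][b[1]:b[3],b[0]:b[2]].max(-1); th=cv2.threshold(sub,0,255,cv2.THRESH_OTSU)[0]
        # bright & on bed: darker ring separates pad from bench
        x,y=(b[0]+b[2])//2,(b[1]+b[3])//2
        m=(im["pixels"].max(-1)>th)&box(*b); l=cv2.connectedComponents(m.astype(np.uint8),connectivity=4)[1]; k=l==l[y,x]
        print(nm,"pad",rect_on_plane(im,k,.022),"z",round(float(np.nanmedian(w[k][:,2]))*1000,1))
# scene clouds of blocks/gauge selected in world xy
for n,c,zl in(("a",(.5185,-.364),.052),("b",(.3975,-.2423),.052),("clamp",(.638,-.266),.108)):
    for nm,w in(("top",wt),("scene",ws)):
        m=(np.hypot(w[...,0]-c[0],w[...,1]-c[1])<.04)&(w[...,2]>zl); print(nm,n,topfit(w,m))
# gauge base & dial
m=(np.hypot(wt[...,0]-.64,wt[...,1]+.266)<.06)&(wt[...,2]>.028)&(wt[...,2]<.04); print("base",topfit(wt,m))
hsv=cv2.cvtColor(t["pixels"],cv2.COLOR_RGB2HSV)
d=biggest((hsv[...,2]>190)&(hsv[...,1]<40)&box(400,183,430,210)); print("dial",topfit(wt,d))
# rotor
for nm,w in(("top",wt),("scene",ws)):
    m=(abs(w[...,0]-.46)<.16)&(abs(w[...,1]-.397)<.09)&(w[...,2]>.05)
    P=w[m]; U=np.array([.9723,-.2339]); N=np.array([-U[1],U[0]]); c=np.array([.46,.397]); a=(P[:,:2]-c)@U
    sh=(P[:,2]<.073)&(P[:,2]>.06)&(abs(a)>.015)&(abs(a)<.115)
    f=np.polyfit(a[sh],((P[:,:2]-c)@N)[sh],1); g=P[:,2]>.082
    print(nm,"shaft line",f,"z95",np.percentile(P[sh][:,2],90),"gear a",np.percentile(a[g],[5,50,95]),"zmax",P[g][:,2].max() if g.any() else 0,"a ends",a.min(),a.max(), "axis yaw",np.degrees(np.arctan2(U[1],U[0])+np.arctan(f[0])))
E
```

```text
top pad (array([447.4, 110.6]), array([76.7, 52.9]), 7.2, array([443.6, 109.3])) z 21.5
top pad (array([463.6, -59.6]), array([68.7, 50.8]), 7.0, array([463.6, -59.6])) z 21.4
top pad (array([583.7, -88.7]), array([70.7, 66.9]), 7.0, array([583.7, -88.8])) z 21.4
scene pad (array([439.1, 108.6]), array([78.3, 55.3]), 7.0, array([441.2, 108.7])) z 19.7
scene pad (array([461.5, -59.9]), array([70.1, 52.9]), 6.5, array([461.5, -60.2])) z 19.8
scene pad (array([581.2, -89.3]), array([71.6, 69.4]), 6.7, array([581.9, -89. ])) z 19.5
top a (array([ 518.3, -364.1]), array([50.1, 31.9]), 30.6, array([52.1, 56.4, 61.6]), 134)
scene a (array([ 517. , -364.7]), array([50.3, 32.1]), 31.7, array([52.3, 55.3, 58.6]), 135)
top b (array([ 397.4, -242.4]), array([31.5, 49.9]), 83.9, array([52.2, 56.6, 60.9]), 144)
scene b (array([ 396.2, -243.5]), array([32.6, 50.3]), 84.4, array([52.2, 55.2, 59.6]), 127)
top clamp (array([ 637.6, -265.9]), array([20.1, 18.3]), 45.6, array([108.4, 113.2, 119.8]), 73)
scene clamp (array([ 635.8, -265.6]), array([22.9, 17.3]), 44.4, array([108.6, 112. , 117.3]), 62)
base (array([ 635.3, -267.3]), array([51.5, 46.6]), 44.1, array([28.6, 33.5, 38.3]), 218)
dial (array([ 677.5, -247.6]), array([65.4, 82.6]), 0.5, array([-4.6, 57.6, 64.4]), 379)
top shaft line [0.00222125 0.00290434] z95 0.06699932462285525 gear a [-0.00703974  0.00018627  0.0066927 ] zmax 0.10244705239876595 a ends -0.14036736018148013 0.13521479487790453 axis yaw -13.39899507395441
scene shaft line [0.01211314 0.00123414] z95 0.0658303998662827 gear a [-0.00967531 -0.00289741  0.00410953] zmax 0.09739375501984493 a ends -0.10194677132627754 0.13303923163760492 axis yaw -12.832265428139456
```

```bash
cat >> h.py <<'E'
from scipy.spatial.transform import Rotation as R
def plan(x,y,z,psi):
    """mm, psi = heading (deg) of the tool's y axis; prints one row in move units"""
    st=env.read_state(); q=R.from_quat(st["eef_rot"]); d=q.inv().apply(np.array([x,y,z])/1000-st["eef_pos"])
    a=np.radians(psi); T=R.from_matrix(np.c_[[-np.sin(a),np.cos(a),0],[np.cos(a),np.sin(a),0],[0,0,-1.]])
    rv=(q.inv()*T).as_rotvec(degrees=True)
    print("t",st["time"],"eef",np.round(st["eef_pos"]*1000,1),"gap",round(st["finger_gap"]*1000,1),"row",np.round(np.r_[d/.025,rv/8],2).tolist(), "j6",round(np.degrees(st["joint_positions"][5]),0))
E
python3 - <<'E'
from h import *
plan(397,-242.8,150,-96.1); plan(397,-242.8,36,-96.1)
wt=cloud(dict(np.load("top0.npz"))); m=(wt[...,2]>.03)&(wt[...,1]>.03)&(wt[...,1]<.36)&(wt[...,0]>.3)
P=wt[m]*1000
for lo,hi in((30,80),(80,150),(150,250),(250,350),(350,600)):
    q=P[(P[:,2]>lo)&(P[:,2]<hi)]
    if len(q): print(lo,hi,len(q),np.round([q[:,0].min(),q[:,0].max(),q[:,1].min(),q[:,1].max()]))
E
```

```text
t 0.1 eef [ 158.7 -526.1  249.2] gap 85.4 row [12.39, -8.09, 3.99, -0.01, 0.0, 2.86] j6 -12.0
t 0.1 eef [ 158.7 -526.1  249.2] gap 85.4 row [12.39, -8.09, 8.55, -0.01, 0.0, 2.86] j6 -12.0
30 80 1060 [ 300. 1175.   30.  360.]
80 150 38 [653. 663. 202. 212.]
150 250 125 [657. 695. 184. 209.]
250 350 995 [686. 848.  72. 192.]
350 600 1996 [754. 857.  79. 178.]
```

Emit:
{"api": "jog_arm", "payload": {"targets": [[12.4,-8.1,2,0,0,2.86],[12.4,-8.1,4,0,0,2.86],[12.4,-8.1,4,0,0,2.86],[12.4,-8.1,4,0,0,2.86],[12.4,-8.1,4,0,0,2.86],[12.4,-8.1,4,0,0,2.86],[12.4,-8.1,4,0,0,2.86],[12.4,-8.1,4,0,0,2.86],[12.4,-8.1,4,0,0,2.86],[12.4,-8.1,4,0,0,2.86]], "grip": 1}}

```text
time: 1.1
eef_pos: [0.3972, -0.2425, 0.1496]
eef_rot: [0.999, -0.052, -0.001, -0.0]
force: [0.1, 0.1, 0.6]
finger_gap: 0.085
grasp_force: 0.0
```

```bash
python3 -c "
from h import *
plan(397,-242.8,36,-96.1)"
```

```text
t 1.1 eef [ 397.2 -242.5  149.6] gap 85.0 row [-0.0, 0.02, 4.55, -0.0, 0.01, 0.02] j6 51.0
```

Emit:
{"api": "jog_arm", "payload": {"targets": [[0,0,1,0,0,0],[0,0,2,0,0,0],[0,0,3,0,0,0],[0,0,3.8,0,0,0],[0,0,4.3,0,0,0],[0,0,4.55,0,0,0],[0,0,4.55,0,0,0],[0,0,4.55,0,0,0],[0,0,4.55,0,0,0],[0,0,4.55,0,0,0]]}}

```text
time: 2.1
eef_pos: [0.3975, -0.2437, 0.037]
eef_rot: [0.999, -0.053, 0.001, 0.001]
force: [0.4, 0.5, 0.2]
finger_gap: 0.0855
grasp_force: 0.0
```

Emit:
{"api": "jog_arm", "payload": {"targets": [[0,0,0,0,0,0],[0,0,0,0,0,0],[0,0,0,0,0,0],[0,0,0,0,0,0],[0,0,0,0,0,0],[0,0,0,0,0,0],[0,0,0,0,0,0],[0,0,0,0,0,0],[0,0,0,0,0,0],[0,0,0,0,0,0]], "grip": 0, "grip_force": 60}}

```text
time: 3.1
eef_pos: [0.3972, -0.243, 0.0365]
eef_rot: [0.999, -0.053, 0.0, -0.0]
force: [-0.5, 2.8, 5.0]
finger_gap: 0.0311
grasp_force: 60.8
```

```bash
python3 -c "
from h import *
plan(397,-242.8,140,-96.1);plan(463,-59.7,140,-83.1)"
```

```text
t 3.1 eef [ 397.2 -243.    36.5] gap 31.1 row [-0.01, -0.01, -4.14, -0.0, -0.0, -0.0] j6 51.0
t 3.1 eef [ 397.2 -243.    36.5] gap 31.1 row [1.84, -7.57, -4.14, -0.0, -0.0, -1.63] j6 51.0
```

Emit:
{"api": "jog_arm", "payload": {"targets": [[0,0,-0.5,0,0,0],[0,0,-1.5,0,0,0],[0,-0.5,-2.8,0,0,-0.2],[0.3,-1.5,-3.8,0,0,-0.4],[0.7,-3,-4.14,0,0,-0.7],[1.2,-4.6,-4.14,0,0,-1.1],[1.6,-6.2,-4.14,0,0,-1.5],[1.84,-7.2,-4.14,0,0,-1.63],[1.84,-7.57,-4.14,0,0,-1.63],[1.84,-7.57,-4.14,0,0,-1.63]]}}

```text
time: 4.1
eef_pos: [0.4623, -0.0587, 0.139]
eef_rot: [0.998, 0.062, -0.001, -0.0]
force: [0.3, -0.1, -5.0]
finger_gap: 0.0311
grasp_force: 60.6
```

```bash
python3 -c "
from h import *
plan(463,-59.7,59,-83.1)"
```

```text
t 4.1 eef [462.3 -58.7 139. ] gap 31.1 row [0.03, 0.04, 3.2, -0.01, 0.01, 0.02] j6 62.0
```

Emit:
{"api": "jog_arm", "payload": {"targets": [[0,0,0.6,0,0,0],[0,0,1.3,0,0,0],[0,0,2,0,0,0],[0,0,2.5,0,0,0],[0,0,2.8,0,0,0],[0,0,2.9,0,0,0],[0,0,2.9,0,0,0],[0,0,2.9,0,0,0],[0,0,2.9,0,0,0],[0,0,2.9,0,0,0]]}}

```text
time: 5.1
eef_pos: [0.4633, -0.06, 0.0678]
eef_rot: [0.998, 0.061, 0.001, 0.0]
force: [0.4, -0.0, -4.5]
finger_gap: 0.031
grasp_force: 60.7
```

```bash
python3 -c "
from h import *
plan(463,-59.7,58.5,-83.1)"
```

```text
t 5.1 eef [463.3 -60.   67.8] gap 31.0 row [-0.01, -0.02, 0.37, 0.0, -0.01, 0.01] j6 62.0
```

Emit:
{"api": "jog_arm", "payload": {"targets": [[0,0,0.1,0,0,0],[0,0,0.2,0,0,0],[0,0,0.28,0,0,0],[0,0,0.32,0,0,0],[0,0,0.35,0,0,0],[0,0,0.37,0,0,0],[0,0,0.38,0,0,0],[0,0,0.38,0,0,0],[0,0,0.38,0,0,0],[0,0,0.38,0,0,0]]}}

```text
time: 6.1
eef_pos: [0.4628, -0.0598, 0.0585]
eef_rot: [0.998, 0.061, 0.0, 0.0]
force: [-2.6, 0.5, 6.1]
finger_gap: 0.0307
grasp_force: 62.2
```

Contact is confirmed, since the force went from −5 to +6. Now I'll release, then rise.

Emit:
{"api": "jog_arm", "payload": {"targets": [[0,0,0,0,0,0],[0,0,0,0,0,0],[0,0,0,0,0,0],[0,0,0,0,0,0],[0,0,0,0,0,0],[0,0,0,0,0,0],[0,0,-0.6,0,0,0],[0,0,-1.6,0,0,0],[0,0,-3,0,0,0],[0,0,-4,0,0,0]], "grip": 1}}

```text
time: 7.1
eef_pos: [0.4633, -0.0601, 0.1595]
eef_rot: [0.998, 0.06, 0.001, 0.0]
force: [0.4, -0.5, -0.4]
finger_gap: 0.0856
grasp_force: 0.0
```

```bash
python3 -c "
from h import *
plan(517.9,-364.4,150,-59)"
```

```text
t 7.1 eef [463.3 -60.1 159.5] gap 85.6 row [0.7, 12.35, 0.39, 0.01, -0.01, -3.01] j6 62.0
```

Emit:
{"api": "jog_arm", "payload": {"targets": [[0.1,2,0.3,0,0,-0.5],[0.2,4,0.3,0,0,-1],[0.4,6,0.3,0,0,-1.5],[0.5,8,0.3,0,0,-2],[0.6,10,0.3,0,0,-2.6],[0.7,11.5,0.3,0,0,-3],[0.7,12.35,0.3,0,0,-3],[0.7,12.35,0.3,0,0,-3],[0.7,12.35,0.3,0,0,-3],[0.7,12.35,0.3,0,0,-3]]}}

```text
time: 8.1
eef_pos: [0.5174, -0.3629, 0.15]
eef_rot: [0.964, 0.267, -0.0, -0.001]
force: [-0.3, 1.2, -0.3]
finger_gap: 0.0854
grasp_force: 0.0
```

```bash
python3 -c "
from h import *
plan(517.9,-364.4,36,-59)"
```

```text
t 8.1 eef [ 517.4 -362.9  150. ] gap 85.4 row [-0.01, 0.07, 4.56, -0.01, 0.0, -0.0] j6 14.0
```

Emit:
{"api": "jog_arm", "payload": {"targets": [[0,0.03,1,0,0,0],[0,0.03,2,0,0,0],[0,0.03,3,0,0,0],[0,0.03,3.8,0,0,0],[0,0.03,4.3,0,0,0],[0,0.03,4.55,0,0,0],[0,0.03,4.55,0,0,0],[0,0.03,4.55,0,0,0],[0,0.03,4.55,0,0,0],[0,0.03,4.55,0,0,0]]}}

```text
time: 9.1
eef_pos: [0.5185, -0.3654, 0.0375]
eef_rot: [0.964, 0.267, 0.0, 0.001]
force: [0.3, -0.5, 0.6]
finger_gap: 0.0857
grasp_force: 0.0
```

Emit:
{"api": "jog_arm", "payload": {"targets": [[0,0,0,0,0,0],[0,0,0,0,0,0],[0,0,0,0,0,0],[0,0,0,0,0,0],[0,0,0,0,0,0],[0,0,0,0,0,0],[0,0,0,0,0,0],[0,0,0,0,0,0],[0,0,0,0,0,0],[0,0,0,0,0,0]], "grip": 0, "grip_force": 60}}

```text
time: 10.1
eef_pos: [0.5179, -0.3647, 0.0367]
eef_rot: [0.964, 0.267, -0.0, -0.0]
force: [-2.1, 3.4, 5.8]
finger_gap: 0.0309
grasp_force: 61.1
```

```bash
python3 -c "
from h import *
plan(517.9,-364.4,160,-59);plan(442.4,109.0,160,-83.1)"
```

```text
t 10.1 eef [ 517.9 -364.7   36.7] gap 30.9 row [0.01, -0.01, -4.93, -0.0, 0.0, -0.01] j6 14.0
t 10.1 eef [ 517.9 -364.7   36.7] gap 30.9 row [7.15, -17.81, -4.92, -0.0, 0.0, 3.0] j6 14.0
```

Emit:
{"api": "jog_arm", "payload": {"targets": [[0,0,-0.5,0,0,0],[0,0,-1.5,0,0,0],[0,0,-2.8,0,0,0],[0.2,-0.5,-4,0,0,0.1],[0.5,-1.5,-4.7,0,0,0.3],[1.1,-2.8,-4.92,0,0,0.5],[1.7,-4.3,-4.92,0,0,0.7],[2.3,-5.8,-4.92,0,0,1.0],[3,-7.4,-4.92,0,0,1.3],[3.6,-9,-4.92,0,0,1.5]]}}

```text
time: 11.1
eef_pos: [0.4791, -0.1242, 0.1594]
eef_rot: [0.987, 0.163, 0.0, -0.0]
force: [1.2, 0.7, -4.8]
finger_gap: 0.0312
grasp_force: 60.6
```

```bash
python3 -c "
from h import *
plan(442.4,109.0,160,-83.1)"
```

```text
t 11.1 eef [ 479.1 -124.2  159.4] gap 31.2 row [1.62, -9.3, -0.02, -0.0, -0.0, 1.49] j6 44.0
```

Emit:
{"api": "jog_arm", "payload": {"targets": [[0.25,-1.5,0,0,0,0.25],[0.5,-3,0,0,0,0.5],[0.8,-4.5,0,0,0,0.7],[1.05,-6,0,0,0,0.95],[1.3,-7.4,0,0,0,1.2],[1.5,-8.4,0,0,0,1.4],[1.6,-9,0,0,0,1.49],[1.62,-9.3,0,0,0,1.49],[1.62,-9.3,0,0,0,1.49],[1.62,-9.3,0,0,0,1.49]]}}

```text
time: 12.1
eef_pos: [0.4426, 0.1068, 0.1595]
eef_rot: [0.998, 0.061, 0.0, 0.0]
force: [-0.3, 0.5, -6.0]
finger_gap: 0.0309
grasp_force: 60.6
```

```bash
python3 -c "
from h import *
plan(442.4,109.0,68,-83.1)"
```

```text
t 12.1 eef [442.6 106.8 159.5] gap 30.9 row [0.0, -0.09, 3.66, 0.0, -0.0, 0.02] j6 82.0
```

Emit:
{"api": "jog_arm", "payload": {"targets": [[0,-0.06,0.6,0,0,0],[0,-0.06,1.3,0,0,0],[0,-0.06,2,0,0,0],[0,-0.06,2.7,0,0,0],[0,-0.06,3.2,0,0,0],[0,-0.06,3.5,0,0,0],[0,-0.06,3.6,0,0,0],[0,-0.06,3.65,0,0,0],[0,-0.06,3.65,0,0,0],[0,-0.06,3.65,0,0,0]]}}

```text
time: 13.1
eef_pos: [0.4428, 0.1088, 0.0688]
eef_rot: [0.998, 0.061, 0.001, 0.0]
force: [-0.4, -0.8, -6.1]
finger_gap: 0.031
grasp_force: 60.7
```

```bash
python3 -c "
from h import *
plan(442.4,109.0,58.5,-83.1)"
```

```text
t 13.1 eef [442.8 108.8  68.8] gap 31.0 row [-0.01, -0.01, 0.41, 0.0, -0.01, 0.01] j6 83.0
```

Emit:
{"api": "jog_arm", "payload": {"targets": [[0,0,0.1,0,0,0],[0,0,0.2,0,0,0],[0,0,0.3,0,0,0],[0,0,0.35,0,0,0],[0,0,0.37,0,0,0],[0,0,0.39,0,0,0],[0,0,0.4,0,0,0],[0,0,0.41,0,0,0],[0,0,0.41,0,0,0],[0,0,0.41,0,0,0]]}}

```text
time: 14.1
eef_pos: [0.4421, 0.1089, 0.0587]
eef_rot: [0.998, 0.061, 0.0, 0.0]
force: [-3.3, -0.5, 5.6]
finger_gap: 0.0312
grasp_force: 62.2
```

Emit:
{"api": "jog_arm", "payload": {"targets": [[0,0,0,0,0,0],[0,0,0,0,0,0],[0,0,0,0,0,0],[0,0,0,0,0,0],[0,0,0,0,0,0],[0,0,0,0,0,0],[0,0,-0.6,0,0,0],[0,0,-1.8,0,0,0],[0,0,-3.4,0,0,0],[0,0,-4.5,0,0,0]], "grip": 1}}

```text
time: 15.1
eef_pos: [0.4427, 0.1089, 0.1726]
eef_rot: [0.998, 0.061, 0.001, 0.0]
force: [0.2, -0.5, -0.1]
finger_gap: 0.0856
grasp_force: 0.0
```

```bash
python3 -c "
from h import *
plan(460,399.5,190,-13.2)"
```

```text
t 15.1 eef [442.7 108.9 172.6] gap 85.6 row [2.11, -11.45, -0.69, 0.01, -0.01, -8.72] j6 83.0
```

Emit:
{"api": "jog_arm", "payload": {"targets": [[0.3,-1.2,-0.7,0,0,-0.9],[0.5,-2.5,-0.7,0,0,-1.9],[0.7,-4,-0.7,0,0,-2.9],[1,-5.5,-0.7,0,0,-3.9],[1.3,-7,-0.7,0,0,-4.9],[1.6,-8.5,-0.7,0,0,-5.9],[1.9,-10,-0.7,0,0,-6.9],[2.1,-11.3,-0.7,0,0,-7.9],[2.1,-11.45,-0.7,0,0,-8.72],[2.1,-11.45,-0.7,0,0,-8.72]]}}

```text
time: 16.1
eef_pos: [0.4588, 0.4005, 0.1874]
eef_rot: [0.783, 0.622, -0.0, -0.0]
force: [-0.7, 0.4, -0.5]
finger_gap: 0.0853
grasp_force: 0.0
```

```bash
python3 - <<'E'
from h import *
im=snap("top"); w=cloud(im); np.savez("top1.npz",**im); cv2.imwrite("pics/top1.png",im["pixels"][...,::-1])
plan(460,399.5,90,-13.2)
for n,c in(("R",(.463,-.0597)),("L",(.4424,.109))):
    m=(np.hypot(w[...,0]-c[0],w[...,1]-c[1])<.045)&(w[...,2]>.074)&(w[...,2]<.09); print(n,topfit(w,m))
E
```

```text
t 16.15 eef [459.  399.6 187.5] gap 85.3 row [0.01, 0.04, 3.9, -0.0, 0.01, -0.01] j6 44.0
R (array([463.1, -61.4]), array([49.6, 31.2]), 7.4, array([74.2, 78.5, 83.4]), 139)
L (array([445. , 106.2]), array([50.1, 32. ]), 5.5, array([74.2, 78.7, 83.6]), 141)
```

View pics/top1.png

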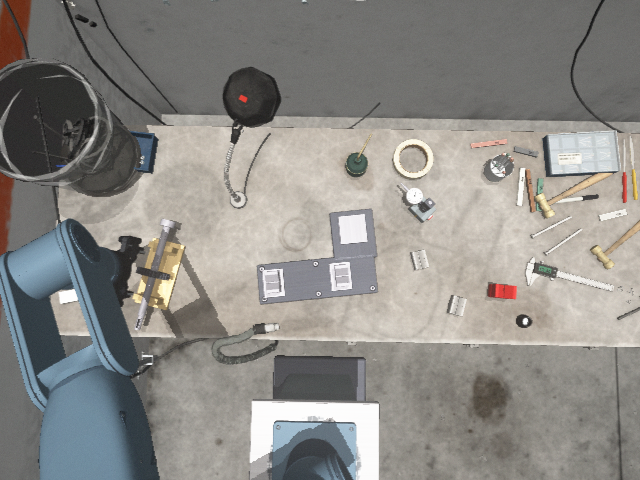

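The top view shows both tall blocks upright on their pads at (273,283) and (341,276). The gripper is over the gear at about (152,272), and the low V-blocks haven't moved.

Emit:
{"api": "jog_arm", "payload": {"targets": [[0,0.04,0.8,0,0,0],[0,0.04,1.7,0,0,0],[0,0.04,2.6,0,0,0],[0,0.04,3.3,0,0,0],[0,0.04,3.7,0,0,0],[0,0.04,3.88,0,0,0],[0,0.04,3.88,0,0,0],[0,0.04,3.88,0,0,0],[0,0.04,3.88,0,0,0],[0,0.04,3.88,0,0,0]]}}

```text
time: 17.15
eef_pos: [0.4608, 0.3994, 0.0919]
eef_rot: [0.784, 0.621, 0.001, 0.0]
force: [-0.0, 0.0, 0.5]
finger_gap: 0.0854
grasp_force: 0.0
```

Emit:
{"api": "jog_arm", "payload": {"targets": [[0,0,0,0,0,0],[0,0,0,0,0,0],[0,0,0,0,0,0],[0,0,0,0,0,0],[0,0,0,0,0,0],[0,0,0,0,0,0],[0,0,0,0,0,0],[0,0,0,0,0,0],[0,0,0,0,0,0],[0,0,0,0,0,0]], "grip": 0, "grip_force": 100}}

```text
time: 18.15
eef_pos: [0.4601, 0.3992, 0.0913]
eef_rot: [0.784, 0.621, -0.0, -0.0]
force: [-3.4, 0.3, 4.0]
finger_gap: 0.013
grasp_force: 98.3
```

```bash
python3 -c "
from h import *
plan(460,399.5,200,-13.2);plan(452.6,24.7,200,-83.1)"
```

```text
t 18.15 eef [460.1 399.2  91.3] gap 13.0 row [0.01, -0.01, -4.35, -0.0, 0.0, -0.0] j6 44.0
t 18.15 eef [460.1 399.2  91.3] gap 13.0 row [-14.65, 3.13, -4.35, -0.0, 0.0, 8.73] j6 44.0
```

Emit:
{"api": "jog_arm", "payload": {"targets": [[0,0,-0.2,0,0,0],[0,0,-0.5,0,0,0],[0,0,-1,0,0,0],[0,0,-1.7,0,0,0],[0,0,-2.5,0,0,0],[0,0,-3.3,0,0,0],[0,0,-3.9,0,0,0],[0,0,-4.25,0,0,0],[0,0,-4.35,0,0,0],[0,0,-4.35,0,0,0]]}}

```text
time: 19.15
eef_pos: [0.4602, 0.399, 0.1997]
eef_rot: [0.784, 0.621, -0.0, 0.0]
force: [0.0, -0.4, -7.1]
finger_gap: 0.0132
grasp_force: 98.0
```

Emit:
{"api": "jog_arm", "payload": {"targets": [[-0.3,0.1,0,0,0,0.2],[-0.9,0.2,0,0,0,0.6],[-1.8,0.4,0,0,0,1.1],[-2.8,0.6,0,0,0,1.7],[-3.8,0.8,0,0,0,2.3],[-4.8,1,0,0,0,2.9],[-5.8,1.2,0,0,0,3.5],[-6.8,1.4,0,0,0,4.1],[-7.8,1.6,0,0,0,4.7],[-8.8,1.8,0,0,0,5.3]]}}

```text
time: 20.15
eef_pos: [0.453, 0.1731, 0.199]
eef_rot: [0.956, 0.293, -0.001, 0.0]
force: [1.4, -0.5, -7.1]
finger_gap: 0.0131
grasp_force: 97.9
```

```bash
python3 -c "
from h import *
plan(452.6,24.7,200,-83.1)"
```

```text
t 20.15 eef [453.  173.1 199. ] gap 13.1 row [-3.34, 4.91, -0.04, -0.0, 0.01, 3.4] j6 64.0
```

Emit:
{"api": "jog_arm", "payload": {"targets": [[-0.5,0.75,0,0,0,0.5],[-1,1.5,0,0,0,1],[-1.5,2.25,0,0,0,1.5],[-2,3,0,0,0,2],[-2.5,3.7,0,0,0,2.5],[-2.9,4.3,0,0,0,3],[-3.2,4.65,0,0,0,3.3],[-3.3,4.85,0,0,0,3.4],[-3.3,4.9,0,0,0,3.4],[-3.3,4.9,0,0,0,3.4]]}}

```text
time: 21.15
eef_pos: [0.455, 0.0273, 0.1997]
eef_rot: [0.998, 0.063, 0.0, -0.0]
force: [0.9, 0.4, -7.5]
finger_gap: 0.0127
grasp_force: 98.0
```

```bash
python3 - <<'E'
from h import *
plan(452.6,24.7,125,-83.1)
for n in("top","scene"):
    im=snap(n); np.savez(n+"2.npz",**im); cv2.imwrite(f"pics/{n}2.png",im["pixels"][...,::-1])
E
```

```text
t 21.15 eef [455.   27.3 199.7] gap 12.7 row [-0.11, 0.09, 2.99, -0.0, -0.0, 0.04] j6 72.0
```

View pics/scene2.png

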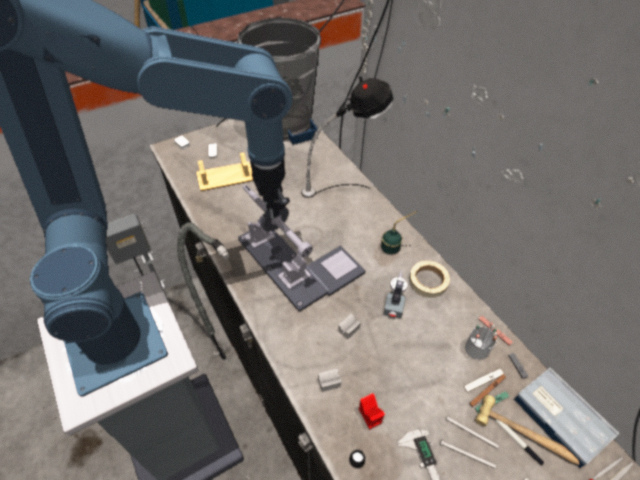

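The scene view shows the shaft held above the blocks, with its flange at about (305,247), on the corner side. I'll check its level and line from the depth map.

```bash
python3 - <<'E'
from h import *
a=np.radians(6.9); X=np.array([np.cos(a),np.sin(a)]); Y=np.array([-np.sin(a),np.cos(a)]); o=np.array([.4526,.0247])
for n in("top","scene"):
    w=cloud(dict(np.load(n+"2.npz"))); p=w[~np.isnan(w[...,0])]; bx=(p[:,:2]-o)@X; by=(p[:,:2]-o)@Y
    m=(abs(bx)<.03)&(abs(by)<.16)&(p[:,2]>.12)&(p[:,2]<.21)
    for s in np.arange(-.15,.15,.02):
        k=m&(by>=s)&(by<s+.02)
        if k.sum()>5: print(n,round(s,2),k.sum(),"x",round(np.median(bx[k])*1000,1),"ztop",np.round(np.percentile(p[k,2],[50,90])*1000,1))
plan(452.6,24.7,125,-83.1)
E
```

```text
top -0.15 44 x 5.9 ztop [179.7 181.8]
top -0.13 111 x 7.0 ztop [176.2 182.4]
top -0.11 73 x 7.0 ztop [172.  174.6]
top -0.09 70 x 6.5 ztop [170.8 175. ]
top 0.13 11 x 7.5 ztop [170.2 173. ]
scene -0.15 117 x 4.7 ztop [168.2 180. ]
scene -0.13 66 x 0.3 ztop [175.8 181.2]
scene -0.11 54 x 1.8 ztop [170.  172.5]
scene -0.09 49 x 2.2 ztop [170.1 172.6]
scene -0.07 51 x 2.3 ztop [170.9 173.2]
scene -0.05 53 x 1.7 ztop [170.3 172.6]
scene -0.03 100 x -0.6 ztop [184.7 205. ]
scene -0.01 314 x -10.6 ztop [169.7 194.4]
scene 0.03 25 x -0.9 ztop [168.8 171.8]
scene 0.05 41 x 1.4 ztop [170.2 173. ]
scene 0.07 44 x 2.0 ztop [170.4 173.3]
scene 0.09 36 x 0.5 ztop [169.5 173.6]
scene 0.11 37 x 1.7 ztop [168.8 171.5]
scene 0.13 13 x 1.6 ztop [169.4 170.9]
t 21.25 eef [454.8  27.6 199.7] gap 13.3 row [-0.1, 0.11, 2.99, -0.0, 0.0, 0.04] j6 72.0
```

Emit:
{"api": "jog_arm", "payload": {"targets": [[-0.1,0.1,0.4,0,0,0.04],[-0.18,0.1,1,0,0,0.04],[-0.18,0.1,1.6,0,0,0.04],[-0.18,0.1,2.2,0,0,0.04],[-0.18,0.1,2.7,0,0,0.04],[-0.18,0.1,2.95,0,0,0.04],[-0.18,0.1,3.05,0,0,0.04],[-0.18,0.1,3.1,0,0,0.04],[-0.18,0.1,3.1,0,0,0.04],[-0.18,0.1,3.1,0,0,0.04]]}}

```text
time: 22.25
eef_pos: [0.4512, 0.0239, 0.1228]
eef_rot: [0.998, 0.06, 0.001, 0.0]
force: [-0.1, -0.1, -6.8]
finger_gap: 0.0129
grasp_force: 97.9
```

```bash
python3 - <<'E'
from h import *
plan(450.6,24.4,109.5,-83.1)
a=np.radians(6.9); X=np.array([np.cos(a),np.sin(a)]); Y=np.array([-np.sin(a),np.cos(a)]); o=np.array([.4526,.0247])
for n in("top","scene"):
    w=cloud(snap(n)); p=w[~np.isnan(w[...,0])]; bx=(p[:,:2]-o)@X; by=(p[:,:2]-o)@Y
    for lo,hi in((-.118,-.104),(-.06,-.045),(.045,.06),(.105,.125)):
        k=(abs(bx)<.03)&(by>=lo)&(by<hi)&(p[:,2]>.084)&(p[:,2]<.12)
        if k.sum()>5: print(n,"shaft",lo,k.sum(),"x",round(np.median(bx[k])*1000,1),"ztop",np.round(np.percentile(p[k,2],[50,90])*1000,1))
    for s in(-.085,.085):
        k=(abs(bx)<.035)&(abs(by-s)<.02)&(p[:,2]>.073)&(p[:,2]<.082)&(abs(bx)>.014)
        if k.sum()>5: print(n,"block",s,k.sum(),np.round(np.percentile(bx[k],[2,98])*1000,1))
E
```

```text
t 22.25 eef [451.2  23.9 122.8] gap 12.9 row [-0.02, -0.02, 0.53, 0.0, -0.01, -0.0] j6 72.0
top shaft -0.118 42 x 2.1 ztop [94.9 97.4]
top block -0.085 93 [-24.6  23.8]
scene shaft -0.118 31 x -2.6 ztop [93.6 96.2]
scene shaft -0.06 33 x -2.4 ztop [92.9 95.8]
scene shaft 0.045 27 x -4.2 ztop [93.3 96.3]
scene shaft 0.105 27 x -0.4 ztop [91.  95.2]
scene block -0.085 89 [-26.4  23.2]
scene block 0.085 40 [-25.5  15.5]
```

Emit:
{"api": "jog_arm", "payload": {"targets": [[0,0,0.1,0,0,0],[0,0,0.2,0,0,0],[0,0,0.28,0,0,0],[0,0,0.35,0,0,0],[0,0,0.4,0,0,0],[0,0,0.44,0,0,0],[0,0,0.48,0,0,0],[0,0,0.5,0,0,0],[0,0,0.51,0,0,0],[0,0,0.51,0,0,0]]}}

```text
time: 23.35
eef_pos: [0.4508, 0.024, 0.1102]
eef_rot: [0.998, 0.06, 0.0, 0.0]
force: [-4.6, 1.5, 6.0]
finger_gap: 0.0131
grasp_force: 99.9
```

Emit:
{"api": "jog_arm", "payload": {"targets": [[0,0,0.02,0,0,0],[0,0,0.02,0,0,0],[0,0,0.02,0,0,0],[0,0,0.02,0,0,0],[0,0,0.02,0,0,0],[0,0,0.02,0,0,0],[0,0,0.02,0,0,0],[0,0,-0.5,0,0,0],[0,0,-1.4,0,0,0],[0,0,-2.6,0,0,0]], "grip": 1}}

```text
time: 24.35
eef_pos: [0.4497, 0.0241, 0.1742]
eef_rot: [0.998, 0.06, -0.002, -0.0]
force: [0.6, -0.3, -0.7]
finger_gap: 0.0853
grasp_force: 0.0
```

```bash
python3 -c "
from h import *
plan(450,24,230,-45.5); plan(636.3,-266.3,230,-45.5)"
```

```text
t 24.35 eef [449.7  24.1 174.2] gap 85.3 row [0.0, 0.0, -2.23, -0.01, 0.02, -4.71] j6 72.0
t 24.35 eef [449.7  24.1 174.2] gap 85.3 row [6.02, 12.42, -2.27, -0.01, 0.02, -4.71] j6 72.0
```

Emit:
{"api": "jog_arm", "payload": {"targets": [[0,0,-1,0,0,0],[0.6,1.2,-2,0,0,-0.5],[1.4,2.9,-2.2,0,0,-1.2],[2.2,4.6,-2.2,0,0,-1.9],[3,6.3,-2.2,0,0,-2.6],[3.8,8,-2.2,0,0,-3.3],[4.6,9.6,-2.2,0,0,-4],[5.4,11.2,-2.2,0,0,-4.5],[6,12.4,-2.2,0,0,-4.7],[6,12.4,-2.2,0,0,-4.7]]}}

```text
time: 25.35
eef_pos: [0.6378, -0.2702, 0.2277]
eef_rot: [0.926, 0.377, -0.0, 0.0]
force: [0.3, -0.6, 0.0]
finger_gap: 0.0858
grasp_force: 0.0
```

```bash
python3 - <<'E'
from h import *
plan(636.3,-266.3,100,-45.5)
a=np.radians(6.9); X=np.array([np.cos(a),np.sin(a)]); Y=np.array([-np.sin(a),np.cos(a)]); o=np.array([.4526,.0247])
for n in("top","scene"):
    im=snap(n); cv2.imwrite(f"pics/{n}3.png",cv2.resize(im["pixels"][200:310,240:400] if n=="top" else im["pixels"][210:310,225:385],None,fx=4,fy=4)[...,::-1])
    w=cloud(im); p=w[~np.isnan(w[...,0])]; bx=(p[:,:2]-o)@X; by=(p[:,:2]-o)@Y
    k=(abs(bx)<.03)&(abs(by)<.16)&(p[:,2]>.098)
    print(n,"gear y",np.percentile(by[k],[5,50,95]),p[k,2].max())
    for lo,hi in((-.136,-.12),(-.118,-.104),(-.06,-.045),(.045,.06),(.105,.125)):
        k=(abs(bx)<.03)&(by>=lo)&(by<hi)&(p[:,2]>.074)&(p[:,2]<.12)
        if k.sum()>5: print(n,"shaft",lo,k.sum(),"x",round(np.median(bx[k])*1000,1),"ztop",np.round(np.percentile(p[k,2],[50,90])*1000,1))
    for s in(-.085,.085):
        k=(abs(bx)<.035)&(abs(by-s)<.02)&(p[:,2]>.073)&(p[:,2]<.082)&(abs(bx)>.014)
        if k.sum()>5: print(n,"block",s,k.sum(),np.round(np.percentile(bx[k],[2,98])*1000,1),np.round(np.percentile(by[k],[2,98])*1000,1))
E
```

```text
t 25.35 eef [ 637.8 -270.2  227.7] gap 85.8 row [0.07, -0.16, 5.11, 0.0, 0.01, -0.03] j6 14.0
top gear y [-0.15773973 -0.13825046 -0.00290792] 0.6664018673546721
top shaft -0.136 94 x -0.8 ztop [88.3 93. ]
top shaft -0.118 39 x 0.7 ztop [81.6 84.5]
top shaft -0.06 44 x 0.5 ztop [81.  85.3]
top shaft 0.045 48 x 1.2 ztop [81.5 85. ]
top shaft 0.105 49 x 2.6 ztop [79.7 82.9]
top block -0.085 103 [-24.4  24.2] [-102.1  -72.6]
top block 0.085 106 [-22.1  26.7] [66.8 97.6]
scene gear y [-0.15878629 -0.13342338  0.00288977] 0.6633426687240795
scene shaft -0.136 64 x -6.7 ztop [86.4 90.5]
scene shaft -0.118 31 x -4.4 ztop [79.9 82.1]
scene shaft -0.06 32 x -2.7 ztop [79.8 83.5]
scene shaft 0.045 26 x -2.3 ztop [80.4 82.2]
scene shaft 0.105 24 x -0.5 ztop [78.3 81.5]
scene block -0.085 94 [-26.5  23. ] [-103.8  -71.4]
scene block 0.085 77 [-25.  24.] [66.  98.4]
```

View pics/top3.png

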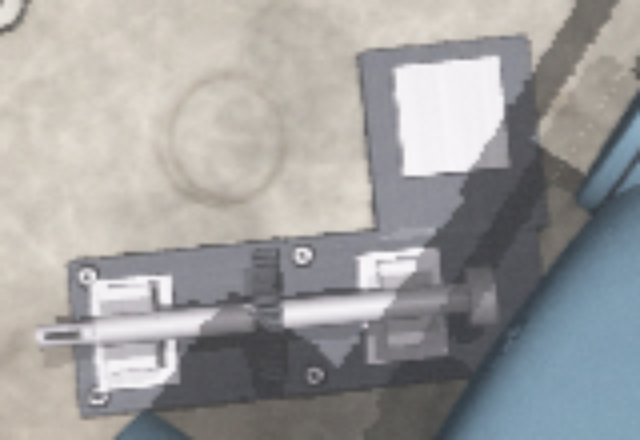

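The top crop shows the shaft seated in both Vs, with the gear free between the blocks at (268,320) and the flange at the corner end at (480,297). The gauge is next.

Emit:
{"api": "jog_arm", "payload": {"targets": [[0.03,-0.1,0.6,0,0,0],[0.03,-0.1,1.5,0,0,0],[0.03,-0.1,2.4,0,0,0],[0.03,-0.1,2.8,0,0,0],[0.03,-0.1,2.8,0,0,0],[0.03,-0.1,2.8,0,0,0],[0.03,-0.1,2.8,0,0,0],[0.03,-0.1,2.8,0,0,0],[0.03,-0.1,2.8,0,0,0],[0.03,-0.1,2.8,0,0,0]]}}

```text
time: 26.45
eef_pos: [0.6356, -0.2638, 0.16]
eef_rot: [0.926, 0.378, 0.0, 0.0]
force: [-0.2, -0.8, -0.7]
finger_gap: 0.0852
grasp_force: 0.0
```

```bash
python3 -c "
from h import *
plan(636.3,-266.3,100,-45.5)"
```

```text
t 26.45 eef [ 635.6 -263.8  160. ] gap 85.2 row [-0.05, 0.09, 2.4, 0.0, -0.0, -0.01] j6 14.0
```

Emit:
{"api": "jog_arm", "payload": {"targets": [[-0.03,0.08,0.5,0,0,0],[-0.03,0.08,1.1,0,0,0],[-0.03,0.08,1.7,0,0,0],[-0.03,0.08,2.1,0,0,0],[-0.03,0.08,2.3,0,0,0],[-0.03,0.08,2.4,0,0,0],[-0.03,0.08,2.4,0,0,0],[-0.03,0.08,2.4,0,0,0],[-0.03,0.08,2.4,0,0,0],[-0.03,0.08,2.4,0,0,0]]}}

```text
time: 27.45
eef_pos: [0.6366, -0.2657, 0.1002]
eef_rot: [0.926, 0.378, 0.0, 0.0]
force: [0.2, 0.1, 0.0]
finger_gap: 0.0851
grasp_force: 0.0
```

Emit:
{"api": "jog_arm", "payload": {"targets": [[0,0,0,0,0,0],[0,0,0,0,0,0],[0,0,0,0,0,0],[0,0,0,0,0,0],[0,0,0,0,0,0],[0,0,0,0,0,0],[0,0,0,0,0,0],[0,0,0,0,0,0],[0,0,0,0,0,0],[0,0,0,0,0,0]], "grip": 0, "grip_force": 80}}

```text
time: 28.45
eef_pos: [0.6364, -0.2656, 0.0997]
eef_rot: [0.926, 0.378, 0.0, 0.0]
force: [-0.4, -0.5, 2.8]
finger_gap: 0.0168
grasp_force: 78.9
```

```bash
python3 -c "
from h import *
plan(600,-230,190,-45.5)
plan(583.3,-89,190,96.9)"
```

```text
t 28.45 eef [ 636.4 -265.6   99.7] gap 16.8 row [-0.04, -2.04, -3.61, 0.0, -0.0, -0.01] j6 14.0
t 28.45 eef [ 636.4 -265.6   99.7] gap 16.8 row [3.43, -6.53, -3.61, 0.0, 0.0, -17.81] j6 14.0
```

Emit:
{"api": "jog_arm", "payload": {"targets": [[0,0,-0.3,0,0,0],[0,0,-0.8,0,0,0],[0,0,-1.5,0,0,0],[0,0,-2.2,0,0,0],[0,0,-2.9,0,0,-0.3],[0,0,-3.4,0,0,-0.8],[0,0,-3.6,0,0,-1.5],[0,0,-3.6,0,0,-2.3],[0,0,-3.6,0,0,-3.1],[0,0,-3.6,0,0,-3.9]]}}

```text
time: 29.45
eef_pos: [0.6361, -0.2655, 0.1899]
eef_rot: [0.788, 0.615, -0.0, -0.0]
force: [0.2, -0.0, -5.3]
finger_gap: 0.0169
grasp_force: 78.2
```

Emit:
{"api": "jog_arm", "payload": {"targets": [[0,0,0,0,0,-0.8],[0,0,0,0,0,-1.6],[0,0,0,0,0,-2.4],[0,0,0,0,0,-3.2],[0,0,0,0,0,-4],[0,0,0,0,0,-4.8],[0,0,0,0,0,-5.6],[0,0,0,0,0,-6.4],[0,0,0,0,0,-7.2],[0,0,0,0,0,-8]]}}

```text
time: 30.45
eef_pos: [0.6361, -0.2655, 0.1898]
eef_rot: [0.343, 0.939, 0.0, -0.0]
force: [-0.4, 0.3, -5.7]
finger_gap: 0.0171
grasp_force: 78.2
```

```bash
python3 -c "
from h import *
plan(583.3,-89,190,96.9)"
```

```text
t 30.45 eef [ 636.1 -265.5  189.8] gap 17.1 row [6.16, 4.04, -0.01, 0.0, -0.0, -5.87] j6 -82.0
```

Emit:
{"api": "jog_arm", "payload": {"targets": [[0.3,0.2,0,0,0,-0.6],[0.9,0.6,0,0,0,-1.3],[1.8,1.2,0,0,0,-2.1],[2.8,1.8,0,0,0,-2.9],[3.8,2.5,0,0,0,-3.7],[4.7,3.1,0,0,0,-4.5],[5.5,3.6,0,0,0,-5.2],[6,3.9,0,0,0,-5.7],[6.15,4.05,0,0,0,-5.87],[6.15,4.05,0,0,0,-5.87]]}}

```text
time: 31.45
eef_pos: [0.5848, -0.0884, 0.19]
eef_rot: [-0.058, 0.998, -0.0, 0.0]
force: [-0.4, -0.3, -4.7]
finger_gap: 0.0166
grasp_force: 78.4
```

```bash
python3 - <<'E'
from h import *
plan(583.3,-89,131,96.9)
a=np.radians(6.9); X=np.array([np.cos(a),np.sin(a)]); Y=np.array([-np.sin(a),np.cos(a)]); o=np.array([.4526,.0247])
im=snap("scene"); cv2.imwrite("pics/scene4.png",cv2.resize(im["pixels"][160:340,200:420],None,fx=3.3,fy=3.3)[...,::-1])
for n in("top","scene"):
    w=cloud(snap(n)); p=w[~np.isnan(w[...,0])]; bx=(p[:,:2]-o)@X; by=(p[:,:2]-o)@Y
    k=(bx>.02)&(bx<.06)&(abs(by+.128)<.04)&(p[:,2]>.12)&(p[:,2]<.16)
    if k.sum()>3: print(n,"plunger",k.sum(),"x min",bx[k].min(),"y med",np.median(by[k]),"z",np.percentile(p[k,2],[50,95]))
E
```

```text
t 31.45 eef [584.8 -88.4 190. ] gap 16.6 row [0.07, -0.02, 2.36, -0.0, 0.0, -0.03] j6 -116.0
top plunger 46 x min 0.030415260402001047 y med -0.13122231370974527 z [0.14574173 0.1522387 ]
scene plunger 58 x min 0.028011419793169977 y med -0.13276699578325143 z [0.14377619 0.15039865]
```

View pics/scene4.png

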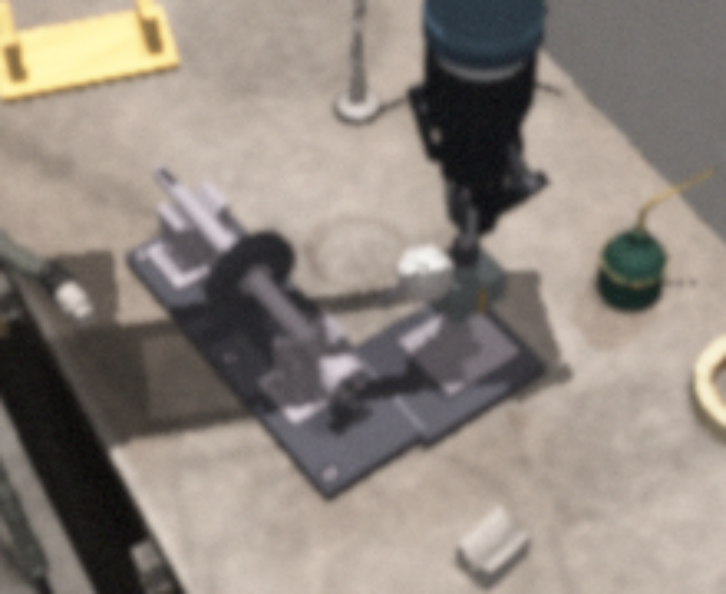

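The scene crop shows the gauge held over its pad. Its dial is at (425,265) and the plunger reaches toward the flange side, clear of the shaft.

Emit:
{"api": "jog_arm", "payload": {"targets": [[0,0,0.3,0,0,0.1],[0,0,0.7,0,0,0.2],[0,0,1.1,0,0,0.25],[0,0,1.5,0,0,0.25],[0,0,1.9,0,0,0.25],[0,0,2.15,0,0,0.25],[0,0,2.3,0,0,0.25],[0,0,2.35,0,0,0.25],[0,0,2.35,0,0,0.25],[0,0,2.35,0,0,0.25]]}}

```text
time: 32.6
eef_pos: [0.585, -0.0889, 0.1313]
eef_rot: [-0.04, 0.999, -0.0, 0.0]
force: [-0.3, 0.9, -5.6]
finger_gap: 0.0169
grasp_force: 78.3
```

```bash
python3 - <<'E'
from h import *
plan(583.5,-89,121.7,94.9)
a=np.radians(6.9); X=np.array([np.cos(a),np.sin(a)]); Y=np.array([-np.sin(a),np.cos(a)]); o=np.array([.4526,.0247])
for n in("top","scene"):
    w=cloud(snap(n)); p=w[~np.isnan(w[...,0])]; bx=(p[:,:2]-o)@X; by=(p[:,:2]-o)@Y
    k=(bx>.024)&(bx<.06)&(abs(by+.128)<.03)&(p[:,2]>.06)&(p[:,2]<.1)
    if k.sum()>3: print(n,"plunger",k.sum(),"x min",bx[k].min(),"y med",np.median(by[k]),"z",np.percentile(p[k,2],[50,95]))
    k=(abs(bx)<.022)&(by<-.115)&(by>-.15)&(p[:,2]>.078)&(p[:,2]<.1)
    if k.sum()>3: print(n,"flange",k.sum(),"x",np.percentile(bx[k],[2,50,98]),"y",np.percentile(by[k],[2,50,98]))
E
```

```text
t 32.6 eef [585.  -88.9 131.3] gap 16.9 row [0.06, 0.0, 0.38, -0.0, 0.01, -0.03] j6 -114.0
top plunger 43 x min 0.029793365750235605 y med -0.12886045675539806 z [0.08744869 0.09417711]
top flange 89 x [-0.01193019  0.00247314  0.01543773] y [-0.13823072 -0.12985903 -0.11675314]
scene plunger 54 x min 0.02799769127641885 y med -0.13021285625235235 z [0.08476016 0.09180435]
scene flange 97 x [-0.01836959 -0.00533551  0.01342794] y [-0.13923376 -0.13298107 -0.11688337]
```

Aligned. Now I'll lower it 9.6 mm.

Emit:
{"api": "jog_arm", "payload": {"targets": [[0,0,0.1,0,0,0],[0,0,0.2,0,0,0],[0,0,0.27,0,0,0],[0,0,0.31,0,0,0],[0,0,0.34,0,0,0],[0,0,0.36,0,0,0],[0,0,0.37,0,0,0],[0,0,0.38,0,0,0],[0,0,0.38,0,0,0],[0,0,0.38,0,0,0]]}}

```text
time: 33.7
eef_pos: [0.5848, -0.0889, 0.1217]
eef_rot: [-0.04, 0.999, -0.0, 0.0]
force: [-1.4, 0.5, -0.0]
finger_gap: 0.017
grasp_force: 79.0
```

Emit:
{"api": "jog_arm", "payload": {"targets": [[0,0,0.01,0,0,0],[0,0,0.01,0,0,0],[0,0,0.01,0,0,0],[0,0,0.01,0,0,0],[0,0,0.01,0,0,0],[0,0,0.01,0,0,0],[0,0,0.01,0,0,0],[0,0,-0.5,0,0,0],[0,0,-1.4,0,0,0],[0,0,-2.6,0,0,0]], "grip": 1}}

```text
time: 34.7
eef_pos: [0.5839, -0.0886, 0.1865]
eef_rot: [-0.04, 0.999, 0.0, -0.001]
force: [1.1, -0.6, -0.6]
finger_gap: 0.0852
grasp_force: 0.0
```

Emit:
{"api": "jog_arm", "payload": {"targets": [[0,0,-1,0,0,0],[0,0,-2,0,0,0],[0,1,-3,0,0,0],[0,0,-4,0,0,0],[0,-2,-4,0,0,0],[0,-4,-4,0,0,0],[0,-6,-4,0,0,0],[0,-8,-4,0,0,0],[0,-9,-4,0,0,0],[0,-9,-4,0,0,0]]}}

```text
time: 35.7
eef_pos: [0.6021, -0.3176, 0.2862]
eef_rot: [-0.038, 0.999, -0.001, -0.0]
force: [0.1, -0.0, 0.4]
finger_gap: 0.0856
grasp_force: 0.0
```

```bash
python3 - <<'E'
from h import *
st=env.read_state(); print(st["time"],st["eef_pos"],st["force"])
a=np.radians(6.9); X=np.array([np.cos(a),np.sin(a)]); Y=np.array([-np.sin(a),np.cos(a)]); o=np.array([.4526,.0247])
for n in("top","scene"):
    im=snap(n); c=im["pixels"][190:330,245:475] if n=="top" else im["pixels"][210:390,225:425]
    cv2.imwrite(f"pics/{n}5.png",cv2.resize(c,None,fx=3,fy=3)[...,::-1])
    w=cloud(im); p=w[~np.isnan(w[...,0])]; bx=(p[:,:2]-o)@X; by=(p[:,:2]-o)@Y
    k=(bx>.024)&(bx<.06)&(abs(by+.128)<.03)&(p[:,2]>.06)&(p[:,2]<.1)
    if k.sum()>3: print(n,"plunger",k.sum(),bx[k].min(),np.median(by[k]),np.percentile(p[k,2],[50,95]))
    k=(abs(bx-.116)<.05)&(abs(by+.128)<.05)&(p[:,2]>.048)&(p[:,2]<.062)
    if k.sum()>3:
        q=np.c_[bx,by][k]; r=cv2.minAreaRect((q*1000).astype(np.float32)); print(n,"base",r)
    k=(abs(bx-.116)<.03)&(abs(by+.128)<.03)&(p[:,2]>.128)&(p[:,2]<.142)
    if k.sum()>3: print(n,"clamp",bx[k].mean(),by[k].mean(),np.median(p[k,2]))
E
```

```text
35.7 [ 0.6020931  -0.31755745  0.28621429] [ 0.13401628 -0.03354443  0.36602221]
top plunger 41 0.03039999813602168 -0.12824982264881113 [0.07817501 0.08487363]
top base ((116.07807922363281, -130.88824462890625), (45.98269271850586, 52.51384735107422), 88.128173828125)
top clamp 0.11420595869873162 -0.1306461010091514 0.13510153409761183
scene plunger 58 0.029361845074477245 -0.13042266408877576 [0.07620974 0.08187718]
scene base ((112.85401916503906, -132.39146423339844), (49.330562591552734, 48.003997802734375), 82.44977569580078)
scene clamp 0.11170757608696495 -0.13195834736397133 0.13322270637349776
```

View pics/top5.png

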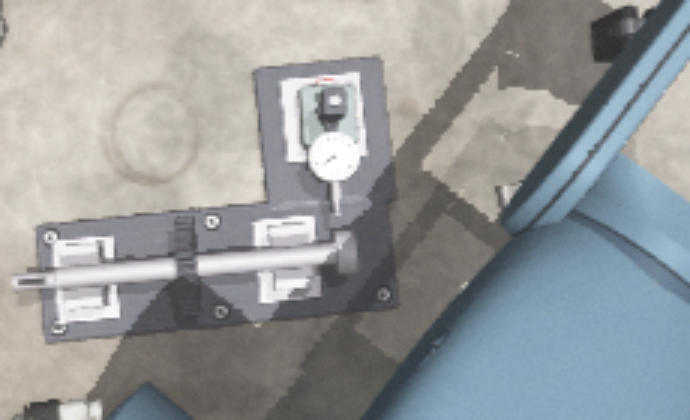

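The top view shows the gauge standing on its pad at (330,115) and the plunger tip at (336,212), just short of the flange at (343,252). Everything is within tolerance, so I'll sign off.

```bash
python3 -c "
from h import *
print(workorder.sign_off())"
```

```text
the job is handed in; nothing more can be done
None
```

The job was handed in at about 36 s of the 93 s limit, and no verdict came back: the last images put the V-blocks, shaft and gauge in place within tolerance, with the plunger tip about 12 mm short of the flange, and the low V-blocks were never handled.

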